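# Tighten the drain pump's lock ring with the pin spanner

## Robot

A 6-joint arm with a two-finger parallel gripper is mounted at the origin on the work surface. World frame = base frame: x ahead of the robot, y to its left, z up, the work surface at z = 0. Lengths are in m, angles in rad, forces in N, time in s.
With the tool pointing down it reaches from about 0.3 to 0.875 m from the base axis. Payload 6.4 kg.
Tool frame: the origin (TCP) lies between the finger pads; the fingertips stand ctrl.finger_overhang ahead of it and the grasp point (between the pads) is the TCP (ctrl.finger_overhang is the distance from the TCP to the fingertips, in m); z points along the fingers, y is the direction in which the jaws open and shut (so a half turn about z gives the same grasp; the last joint's range is limited). The gripper opens to 85 mm and grips with 20 to 120 N. Pads are 22 mm wide; open, the fingers measure 114 mm over their backs; the gripper's body (76 mm by 85 mm) begins 54 mm behind the grasp point. The pads swing forward as they close: fully open they stand 13 mm farther back than shut.
Start: joints at [-1.534, 0.181, 1.607, -0, 1.354, -0.206], TCP at [0.138, -0.558, 0.25] pointing down, gripper open.
Joint ranges: [-2.99, 2.99], [-0.89, 2.07], [0.3, 2.58], [-1.14, 4.28], [0, 2.63], [-3.12, 3.12]. Speed limits (rad/s): [2.57, 2.57, 3.01, 3.14, 3.14, 3.14].

## Interface

Orientations are given as a unit quaternion [w, x, y, z].
In Python, from bench import ctrl gives the robot as it stands.
- The arm moves only by the shell command python3 -m inch 'ROWS' [OPENING]. ROWS is JSON, a list of rows, each an object with "travel": the shift along the tool's x, y, z in mm, a list of three; "twist": the turn about the tool's z in rad. A call has 1 to 5 rows; each row is the pose to reach, as a shift and turn from the pose commanded when the call began, along the tool's axes at that moment; what a row does not reach only later rows make up. A row lasts 1/12 s, in which the tool goes at most 41.7 mm and 7.16 degrees, less where a joint would pass 70% of its speed; a pose out of reach is approached as far as the arm can. A call with a gripper value outside its range is refused whole. OPENING is the closure in counts, from 0 (fully open) to 255 (shut), set as the call begins (- or left out, the last holds). The fingers move at their own pace and stop on an object; the grip force is fixed at half the most. Time passes only in rows, so rows that repeat a pose let the fingers close. It gives the time, the measured TCP pose, the force and the opening at its end, in the units of the state.
- ctrl.get_obs(): the state, without advancing time (a new reading comes with each control period).
- ctrl.camera(name): name is "scene" or "top" or "wrist"; returns a dict with "img" (400x640x3 uint8, blue, green, red), "mtx" (3x3 intrinsics, pixels), "extrinsics" (4x4, takes a point from camera to world coordinates). Camera axes: x right, y down, z forward; pixel columns grow to the right and rows downward; lengths in m; the calibration is good to about 2 mm. A picture is of the moment at which its call begins. There is no depth.
- ctrl.hand_in(): hands the job in, once; it reports no verdict.
The state is a dict: "time_s": time; "q": joint angles; "dq": joint speeds; "joint_efforts": joint torques, N m; "eef_pos": TCP position; "eef_rot": TCP orientation; "wrist_force": force on the tool from outside, world axes, zero at the start; "torque": the same for the moment, N m; "opening": opening from 0.0 (shut) to 1.0 (fully open).
Only numpy, scipy, OpenCV 4.12 (cv2) and the standard library are available. Lean on these libraries where they do the work, as an engineer would, in place of code of your own. Each camera call takes 0.05 s, during which the arm holds its last target. There are 200 camera calls.

## Task

Take the larger of the two pin spanners from its stand and tighten the lock ring on top of the dish machine's drain pump: sit both prongs fully down in a pair of opposite holes, then turn the ring clockwise (seen from above) until it comes up against its stop, feeling your way in gently, without pressing hard or forcing it on past the stop. Then put the spanner back upright, fully down in the same slot of the stand, and leave the small spanner and everything else where it is.

Things in the scene. Friction and masses are not known exactly. Their poses are not given: they have to be found in the camera images.
- ring_top (a point): Pump axis at the level of the lock ring's top face (58 mm up). Six round holes 10 mm across go 12 mm straight down into the ring, 60 degrees apart on a circle of 28 mm radius, so opposite holes are 56 mm apart. Axes: those of the fixed pump (z up). The angle at which the holes stand differs every time and is NOT given by this yaw nor by the joint value: look or feel for it.
- ring (a joint): How far the lock ring is turned clockwise (seen from above), in rad; starts between 0 and 0.25; its hard stop (tight) is at 0.85. It does not tell where the holes are. The ring turns stiffly, with a friction torque of about 0.3 N m, so light rubbing with the prongs does not turn it.
- pump: Steel drain pump, a drum 116 mm across fixed to the table; origin under its centre, z up, a pipe stub along +x out to 82 mm from the axis. The drum's top is 46 mm above the table; the aluminium lock ring, 82 mm across with a flat top and a 35 mm recess in the middle, stands 12 mm above that. It is harmed if the spanner presses or forces it with over 45 N.
- spanner_mid (a point): Centre of the grip of the larger pin spanner (0.25 kg): an upright dark blade 44 mm long (x), 14 mm thick (y), 50 mm high (z, up), on a flat steel cross bar 84 mm long (x), 28 mm wide, 8 mm thick, whose underside is 33 mm below this point. In the stand that underside lies on the stand's top, 30 mm above the table; seated in the ring it lies on the ring's top face.
- spanner_tip0 (a point): Tip of the larger spanner's prong on its -x side. The two round prongs, 7 mm across with tapered ends, stand 11 mm down from the bar's underside, 28 mm either side of its centre along x.
- spanner_tip1 (a point): Tip of the larger spanner's prong on its +x side, 11 mm below the bar's underside.
- small_mid (a point): Centre of the grip of the smaller, wrong pin spanner: the same shape with a cross bar only 56 mm long, prongs 36 mm apart and a blade 36 mm long. Leave it in its slot.
- stand: Grey plastic stand fixed to the table, 110 mm (x) by 180 mm (y), 30 mm high; origin under its centre. Two slots along its x axis, centred at y = +50 and -50 mm, each 72 mm long, 14 mm wide and 24 mm deep: a spanner's prongs hang in a slot and its cross bar rests on the top. Which spanner is in which slot varies.
- gasket: Bystander: spare rubber gasket ring, 64 mm across, 8 mm high, lying near the pump's pipe; origin under its centre.
- wrench: Bystander: flat steel open-ended wrench, 180 mm long, 8 mm high, lying beyond the stand; origin at its middle, x axis along it.
- jar: Bystander: glass jar with steel lid, 70 mm across, 90 mm high; origin under its centre.
- brush: Bystander: dish brush, 200 mm long, about 40 mm wide, 20 mm high, lying flat; origin at its middle, x axis along it.

How it is judged:
On the way, in this order (a step that is already met when the one before it is completed fails the run):
1. both prongs of the larger spanner are at least 7 mm down in the ring's holes, before the ring has been tightened (z of each of spanner_tip0, spanner_tip1 in the frame of ring_top below -0.007 m and horizontal distance between spanner_mid and ring_top below 0.005 m and value of joint ring below 0.45 rad), for 0.1 s.
2. the ring is turned clockwise to its stop (joint above 0.80 rad) with both prongs still in the holes (z of each of spanner_tip0, spanner_tip1 in the frame of ring_top below -0.007 m and horizontal distance between spanner_mid and ring_top below 0.005 m and value of joint ring above 0.8 rad), for 0.1 s.
At the end, for the whole second after the job is handed in: The lock ring is turned to above 0.80 rad (stop at 0.85); the larger spanner stands upright (within 0.1 rad), at rest, fully down in the slot it came from (its centre within 10 mm of where it started); the small spanner is within 10 mm of where it started (value of joint ring above 0.8 rad and distance of each of spanner_mid, small_mid from where it was at the start of the episode below 0.01 m and angle between spanner_mid's own z axis and vertical below 0.1 rad and linear speed of spanner below 0.02 m/s); the robot touches nothing.
It fails at once if the spanner is pressed or forced against the pump or its ring with more than 45 N (contact force between spanner and pump above 45 N).
It fails at once if the small spanner is taken or moved by more than 15 mm (distance of small_mid from where it was at the start of the episode above 0.015 m).
It fails at once if a bystander is moved by more than 30 mm (distance of any of gasket, wrench, jar, brush from where it was at the start of the episode above 0.03 m).
It also fails if it takes over 72 s, if anything falls off the work surface, if the arm or the gripper's body presses on something with over 40 N, if the wrist force passes 120 N, or if a joint passes its speed limit or range.

## Working session

There is one attempt and no reset: what is moved stays moved. The work goes in short steps, Python scripts to look and compute and a shell command to move; the robot and the scene stay as the last step left them, time stands still between calls to the robot, and variables do not carry over. Pictures are saved under pics/ and viewed, about 8 in all and at most 12, crops included, and the job is handed in when it is done.

```bash
ls; mkdir -p pics; cat > h.py <<'E'
from bench import ctrl
import numpy as np, cv2
def snap(n,f):
    c=ctrl.camera(n); cv2.imwrite(f'pics/{f}.png',c['img']); np.savez(f'pics/{f}.npz',m=c['mtx'],e=c['extrinsics']); return c
def cal(f):
    d=np.load(f'pics/{f}.npz'); return d['m'],d['e']
def ray(f,u,v,z):
    m,e=cal(f); d=e[:3,:3]@np.linalg.inv(m)@np.array([u,v,1.]); o=e[:3,3]
    return o+d*(z-o[2])/d[2]
def proj(f,p):
    m,e=cal(f); q=m@(e[:3,:3].T@(np.array(p)-e[:3,3])); return q[:2]/q[2]
def crop(f,u0,v0,u1,v1,k,out):
    i=cv2.imread(f'pics/{f}.png')[v0:v1,u0:u1]; cv2.imwrite(f'pics/{out}.png',cv2.resize(i,None,fx=k,fy=k,interpolation=cv2.INTER_CUBIC))
E
python3 - <<'E'
from h import *
for n in('scene','top','wrist'):
    c=snap(n,n+'0'); print(n,c['extrinsics'].round(3).tolist(),c['mtx'].round(1).tolist())
a=cv2.imread('pics/top0.png');b=cv2.imread('pics/scene0.png');
o=ctrl.get_obs();print(o,ctrl.finger_overhang)
E
```

```text
pics
scene [[0.795, 0.433, -0.426, 1.032], [0.607, -0.566, 0.557, -0.571], [-0.0, -0.701, -0.713, 0.818], [0.0, 0.0, 0.0, 1.0]] [[381.5, 0.0, 324.2], [0.0, 381.5, 198.9], [0.0, 0.0, 1.0]]
top [[-0.008, -0.981, 0.195, 0.35], [-1.0, 0.008, 0.002, -0.002], [-0.003, -0.195, -0.981, 1.262], [0.0, 0.0, 0.0, 1.0]] [[380.6, 0.0, 324.2], [0.0, 380.6, 195.5], [0.0, 0.0, 1.0]]
wrist [[0.241, -0.922, -0.304, 0.216], [-0.971, -0.229, -0.075, -0.538], [-0.001, 0.313, -0.95, 0.374], [0.0, 0.0, 0.0, 1.0]] [[346.0, 0.0, 317.5], [0.0, 346.0, 201.2], [0.0, 0.0, 1.0]]
{'time_s': 0.15, 'q': array([-1.53433131e+00,  1.81390436e-01,  1.60778573e+00,  3.85239987e-06,
        1.35377059e+00, -2.06270815e-01]), 'dq': array([-9.03758233e-05, -1.46618010e-03, -1.67762775e-03, -1.63780439e-04,
        3.66945580e-05, -1.30360083e-04]), 'joint_efforts': array([ 9.56250187e-04, -4.45260966e+01, -3.51692855e+01, -2.67678015e-04,
        5.78248728e-03, -3.35952961e-06]), 'eef_pos': array([ 0.13822624, -0.55773256,  0.24957622]), 'eef_rot': array([-6.74448901e-04,  9.92643774e-01,  1.21069732e-01,  5.92881917e-05]), 'wrist_force': array([-0.00317123,  0.02245109, -0.01215942]), 'torque': array([0.00998637, 0.05797546, 0.00448866]), 'opening': 1.0004477632298032} 0.019
```

View pics/top0.png

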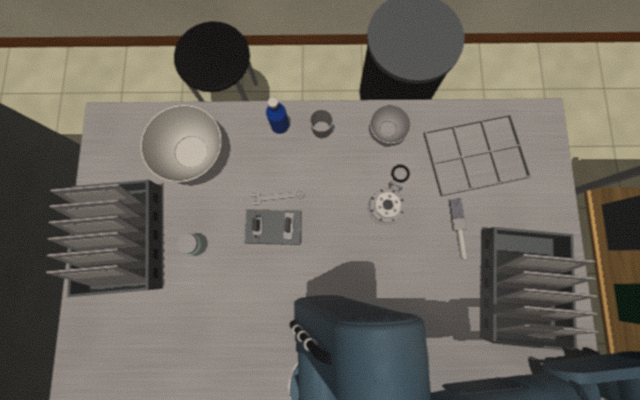

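The top view shows the stand at about (273,227), with the spanners at about (257,226) and (289,226). The pump is at (388,205) and the gasket at (400,173). The wrench is at (278,197), the jar at (192,243) and the brush at (458,228).

```bash
python3 - <<'E'
from h import *
a=cv2.imread('pics/top0.png')
L=cv2.resize(a[195:255,235:310],None,fx=8,fy=8,interpolation=cv2.INTER_CUBIC)[:, :400*2]
R=cv2.resize(a[160:240,360:430],None,fx=6,fy=6,interpolation=cv2.INTER_CUBIC)
L=cv2.resize(a[195:255,235:310],None,fx=5,fy=5,interpolation=cv2.INTER_CUBIC)
o=np.zeros((480,800,3),np.uint8);o[:300,:375]=L;o[:480,380:800]=R
cv2.imwrite('pics/c1.png',o)
for u,v in((257,226),(289,226)):print(ray('top0',u,v,.08))
print(ray('top0',388,205,.058),ray('top0',273,227,.03))
E
```

```text
[0.48989924 0.21034603 0.08      ]
[0.48909738 0.11056553 0.08      ]
[ 0.55673065 -0.20417081  0.058     ] [0.49215474 0.16725371 0.03      ]
```

View pics/c1.png

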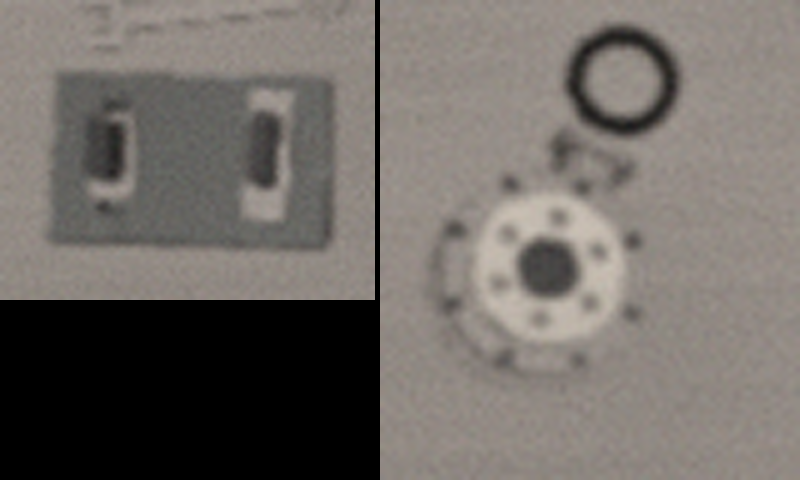

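The right-hand spanner (centre at about (0.489, 0.11)) has the longer bar, so that is the larger one. I'll move over the pump first and look with the wrist camera.

```bash

python3 -m inch '[{"travel":[36,-18,0],"twist":0},{"travel":[72,-36,0],"twist":0},{"travel":[108,-54,0],"twist":0},{"travel":[144,-72,0],"twist":0},{"travel":[180,-90,0],"twist":0}]' 0
python3 -m inch '[{"travel":[36,-18,0],"twist":0},{"travel":[72,-36,0],"twist":0},{"travel":[108,-54,0],"twist":0},{"travel":[144,-72,0],"twist":0},{"travel":[180,-90,0],"twist":0}]' 0
python3 -m inch '[{"travel":[36,-18,0],"twist":0},{"travel":[72,-36,0],"twist":0},{"travel":[108,-54,0],"twist":0},{"travel":[131,-63,0],"twist":0},{"travel":[131,-63,0],"twist":0}]' 0
python3 - <<'E'
from h import *
snap('wrist','w1'); print(ctrl.get_obs())
E
```

```text
time_s: 0.57
eef_pos: [0.2923, -0.426, 0.2501]
eef_rot: [-0.0, 0.993, 0.121, -0.0]
wrist_force: [0.3, -0.5, -0.7]
opening: 0.996
time_s: 0.98
eef_pos: [0.4456, -0.2952, 0.2502]
eef_rot: [-0.0, 0.993, 0.121, -0.0]
wrist_force: [0.2, -1.3, 0.5]
opening: 0.997
time_s: 1.4
eef_pos: [0.5594, -0.2005, 0.2499]
eef_rot: [-0.001, 0.992, 0.123, 0.001]
wrist_force: [-0.3, -0.5, 0.6]
opening: 1.001
{'time_s': 1.45, 'q': array([-5.47722322e-01,  2.21872320e-01,  1.55975880e+00,  1.87774436e-04,
        1.36076263e+00,  7.76252841e-01]), 'dq': array([-0.05377115, -0.02317807,  0.032078  , -0.01900647,  0.00369201,
       -0.02155515]), 'joint_efforts': array([  1.6005072 , -46.51315928, -35.99453688,   0.29366123,
        -0.07412734,   0.25484724]), 'eef_pos': array([ 0.55772315, -0.20214756,  0.24967919]), 'eef_rot': array([-3.20991627e-04,  9.92396904e-01,  1.23078087e-01, -2.56576445e-04]), 'wrist_force': array([-0.2269348 , -0.45823765, -0.41187654]), 'torque': array([-0.03404159,  0.0360479 , -0.05659406]), 'opening': 0.9985149403887795}
```

View pics/w1.png

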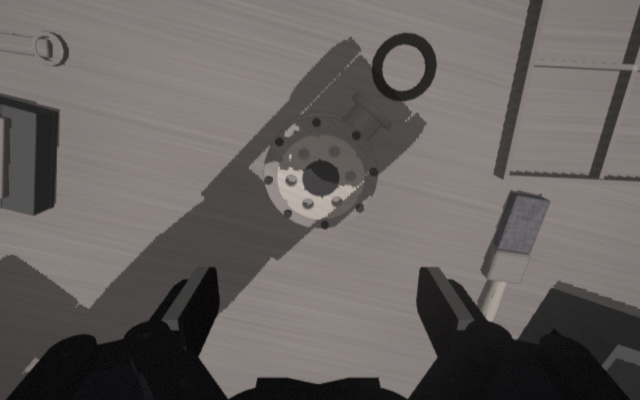

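```bash
python3 - <<'E'
from h import *
i=cv2.imread('pics/w1.png'); i=cv2.convertScaleAbs(i,alpha=1.5); cv2.imwrite('pics/w1b.png',i)
crop('w1b',260,110,385,235,4.8,'c2')
E
```

```text
(no output)
```

View pics/c2.png

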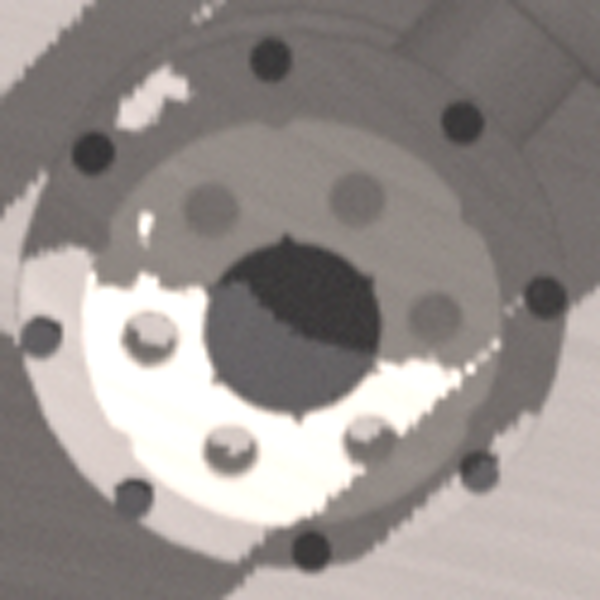

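The crop shows six holes at crop pixels (211,209), (357,199), (434,316), (372,438), (231,449) and (150,338), and the recess at (292,327). I'll fit them against a 28 mm hexagon.

```bash
cat >> h.py <<'E'
def hexfit(f,pts,z=.058):
    P=np.array([ray(f,u,v,z)[:2] for u,v in pts]); c=P.mean(0); d=P-c
    r=np.hypot(*d.T); a=np.arctan2(d[:,1],d[:,0]); ph=np.angle(np.exp(6j*a).mean())/6
    print('centre',c.round(4),'r mm',(r*1e3).round(1),'yaw mod60',round(ph,3),'resid deg',np.degrees(np.angle(np.exp(6j*(a-ph)))/6).round(1))
    return c,ph
E
python3 - <<'E'
from h import *
H=[(211,209),(357,199),(434,316),(372,438),(231,449),(150,338)]
hexfit('w1',[(260+(u-2)/4.8,110+(v-2)/4.8) for u,v in H])
print(ray('w1',260+290/4.8,110+325/4.8,.058))
H=[(508,233),(558,217),(598,251),(590,303),(541,319),(500,284)]
hexfit('top0',[(360+(u-380)/6,160+v/6) for u,v in H])
E
```

```text
centre [ 0.5598 -0.2027] r mm [28.1 28.  27.8 28.  28.2 28.1] yaw mod60 -0.2 resid deg [-0.3 -0.4  0.1  0.5 -0.3  0.3]
[ 0.55973327 -0.20260141  0.058     ]
centre [ 0.558  -0.2048] r mm [28.6 28.2 27.9 28.5 28.2 27.9] yaw mod60 -0.207 resid deg [ 0.  -0.1  0.3 -0.7  0.7 -0.2]
```

```bash

python3 -m inch '[{"travel":[1,-40,0],"twist":0.1},{"travel":[2,-80,0],"twist":0.2},{"travel":[3,-120,0],"twist":0.28},{"travel":[4,-160,0],"twist":0.28},{"travel":[5,-200,0],"twist":0.28}]' 0
python3 -m inch '[{"travel":[36,-36,0],"twist":0},{"travel":[36,-72,0],"twist":0},{"travel":[36,-112,0],"twist":0},{"travel":[36,-112,0],"twist":0},{"travel":[36,-112,0],"twist":0}]' 0
python3 - <<'E'
from h import *
snap('wrist','w2'); o=ctrl.get_obs();print(o['eef_pos'],o['eef_rot'])
i=cv2.imread('pics/w2.png'); print(ray('w2',320,200,.03)); [print(proj('w2',(x,y,.03))) for x in(.44,.54) for y in(.08,.26)]
E
```

```text
time_s: 1.87
eef_pos: [0.5118, -0.0084, 0.25]
eef_rot: [0.0, 1.0, -0.02, -0.0]
wrist_force: [1.1, 0.5, -0.6]
opening: 1.0
time_s: 2.28
eef_pos: [0.5527, 0.1028, 0.2499]
eef_rot: [0.0, 1.0, -0.017, -0.0]
wrist_force: [-0.8, -1.1, -0.1]
opening: 1.005
[0.55282651 0.10140662 0.24996047] [ 3.65965153e-04  9.99837654e-01 -1.80101663e-02 -4.07647298e-04]
[0.52061303 0.10167153 0.03      ]
[341.57755248 267.69170754]
[181.69518358 272.54971277]
[340.43479051 181.44537889]
[166.54722532 187.14293451]
```

View pics/w2.png

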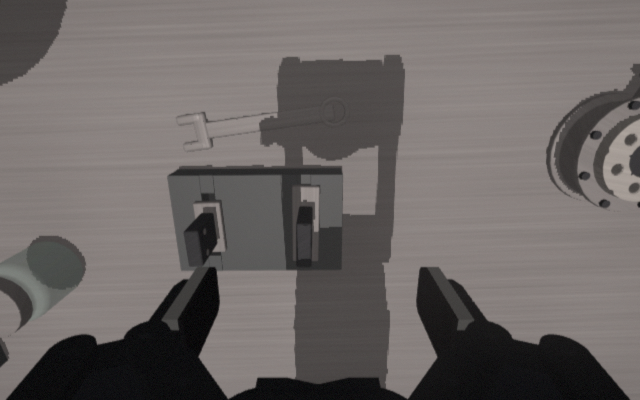

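```bash
python3 - <<'E'
from h import *
i=cv2.imread('pics/w2.png'); i=cv2.convertScaleAbs(i,alpha=1.6); cv2.imwrite('pics/w2b.png',i)
crop('w2b',165,160,350,280,4.3,'c3')
E
```

```text
(no output)
```

View pics/c3.png

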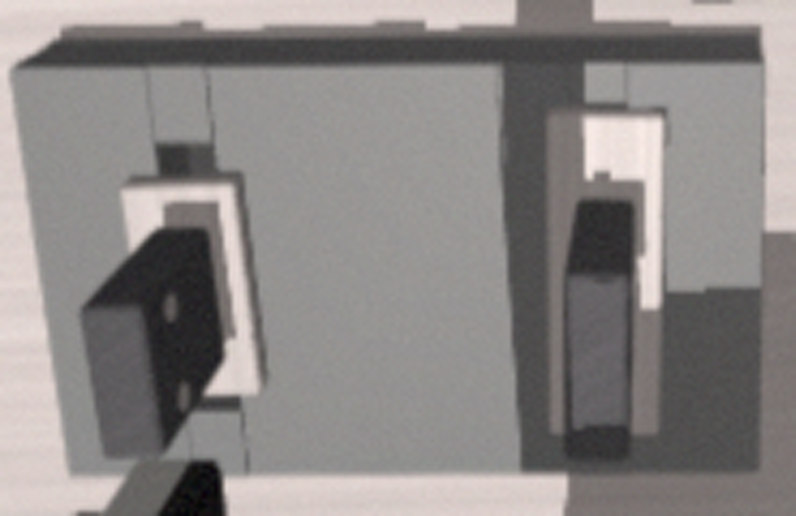

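```bash
python3 - <<'E'
from h import *
g=lambda u,v,z:ray('w2',165+(u-1.6)/4.3,160+(v-1.6)/4.3,z)[:2]
for q,z in(([(566,275),(632,275),(628,428),(566,428)],.088),([(548,113),(665,113),(657,436),(549,434)],.038),([(12,66),(762,64),(758,472),(70,472)],.03)):
    P=np.array([g(u,v,z) for u,v in q]);print(P.round(4).tolist(),'c',P.mean(0).round(4))
    d=(P[0]+P[1]-P[2]-P[3])/2;e=P[0]+P[3]-P[1]-P[2];print('len',np.hypot(*d),'wid',np.hypot(*e)/2,'yaw',np.arctan2(d[1],d[0]),np.arctan2(-e[0],e[1]))
E
```

```text
[[0.5182, 0.1234], [0.5177, 0.1097], [0.4824, 0.1119], [0.4828, 0.1253]] c [0.5003 0.1176]
len 0.035405222018066916 wid 0.01350903320181297 yaw -0.05807786610642339 -0.034087321543337906
[[0.5392, 0.1294], [0.5382, 0.1019], [0.4535, 0.1066], [0.455, 0.1339]] c [0.4965 0.118 ]
len 0.08453100738219992 wid 0.027397128533058132 yaw -0.054783956596376845 -0.04433396001373933
[[0.5528, 0.2569], [0.5473, 0.0785], [0.4379, 0.0808], [0.444, 0.2603]] c [0.4955 0.1691]
len 0.1091600143812421 wid 0.1790505826470862 yaw -0.02592943938816662 -0.03266033563409065
```

The blade's shadowed end had shortened its measured length. The bar measures 84.5 × 27.4 mm, which matches the given size. I take the spanner centre as about (0.496, 0.117) with yaw about -0.045, and will go down to TCP z = 0.064.

```bash

python3 -m inch '[{"travel":[-30,-7,20],"twist":0},{"travel":[-57,-15,40],"twist":0.01},{"travel":[-57,-15,75],"twist":0.01},{"travel":[-57,-15,95],"twist":0.01},{"travel":[-57,-15,95],"twist":0.01}]' 0
python3 -m inch '[{"travel":[0,0,25],"twist":0},{"travel":[0,0,50],"twist":0},{"travel":[0,0,75],"twist":0},{"travel":[0,0,91],"twist":0},{"travel":[0,0,91],"twist":0}]' 0
python3 - <<'E'
from h import *
snap('scene','s1'); o=ctrl.get_obs();print(o['eef_pos'],o['eef_rot'],o['wrist_force'])
crop('s1',100,80,300,230,3.5,'c4')
print(proj('s1',o['eef_pos']))
E
```

```text
time_s: 2.75
eef_pos: [0.4933, 0.1168, 0.1509]
eef_rot: [0.0, 1.0, -0.025, -0.004]
wrist_force: [0.6, -0.3, 0.4]
opening: 0.999
time_s: 3.17
eef_pos: [0.4954, 0.1171, 0.0622]
eef_rot: [0.0, 1.0, -0.025, -0.002]
wrist_force: [-1.0, -0.5, 0.6]
opening: 0.999
[0.49660373 0.11736283 0.063956  ] [ 1.57698313e-04  9.99696167e-01 -2.46164867e-02 -1.25608676e-03] [-0.28994491  0.58037685  0.41712266]
[321.68138857 168.03464494]
```

```bash

python3 -m inch '[{"travel":[0,0,0],"twist":0},{"travel":[0,0,0],"twist":0},{"travel":[0,0,0],"twist":0},{"travel":[0,0,0],"twist":0},{"travel":[0,0,0],"twist":0}]' 255
python3 -m inch '[{"travel":[0,0,0],"twist":0},{"travel":[0,0,0],"twist":0},{"travel":[0,0,0],"twist":0},{"travel":[0,0,0],"twist":0},{"travel":[0,0,0],"twist":0}]' 255
python3 -m inch '[{"travel":[0,0,-10],"twist":0},{"travel":[0,0,-25],"twist":0},{"travel":[0,0,-50],"twist":0},{"travel":[0,0,-85],"twist":0},{"travel":[0,0,-85],"twist":0}]' 255
python3 - <<'E'
from h import *
snap('wrist','w3'); o=ctrl.get_obs();print(o)
snap('scene','s2'); u,v=proj('s2',o['eef_pos']).astype(int);print(u,v)
a=cv2.imread('pics/w3.png')[150:400,150:490]; crop('s2',u-60,v-60,u+60,v+60,4,'x')
b=cv2.imread('pics/x.png'); o=np.zeros((480,800,3),np.uint8); a=cv2.resize(a,(320,236)); 
cv2.imwrite('pics/c5.png',np.hstack([b,cv2.copyMakeBorder(a,0,480-236,0,0,cv2.BORDER_CONSTANT)]))
E
```

```text
time_s: 3.63
eef_pos: [0.4975, 0.1188, 0.0652]
eef_rot: [-0.0, 1.0, -0.024, 0.001]
wrist_force: [-0.6, -0.3, -0.6]
opening: 0.296
time_s: 4.05
eef_pos: [0.4974, 0.1189, 0.0649]
eef_rot: [0.0, 1.0, -0.024, 0.0]
wrist_force: [-1.1, 0.2, 5.9]
opening: 0.159
time_s: 4.47
eef_pos: [0.5005, 0.119, 0.1555]
eef_rot: [-0.0, 1.0, -0.023, 0.005]
wrist_force: [2.9, 0.9, -1.4]
opening: 0.153
{'time_s': 4.5167, 'q': array([2.27521812e-03, 1.52234746e-01, 1.85176819e+00, 4.27821750e-05,
       1.13028279e+00, 1.62001973e+00]), 'dq': array([-0.00272234,  0.05263323,  0.05944225, -0.00056816, -0.03227119,
        0.00035361]), 'joint_efforts': array([ 2.26806686e-01, -4.14738607e+01, -3.27821839e+01,  1.56191125e-02,
        4.86463979e-01, -2.93397238e-05]), 'eef_pos': array([0.49945513, 0.11894828, 0.15305966]), 'eef_rot': array([-1.13439356e-04,  9.99717611e-01, -2.34808265e-02,  3.65174873e-03]), 'wrist_force': array([-0.03395396,  0.50381519, -2.32379468]), 'torque': array([-0.01058674, -0.06861225, -0.05266258]), 'opening': 0.15593654200130266}
322 144
```

View pics/c5.png

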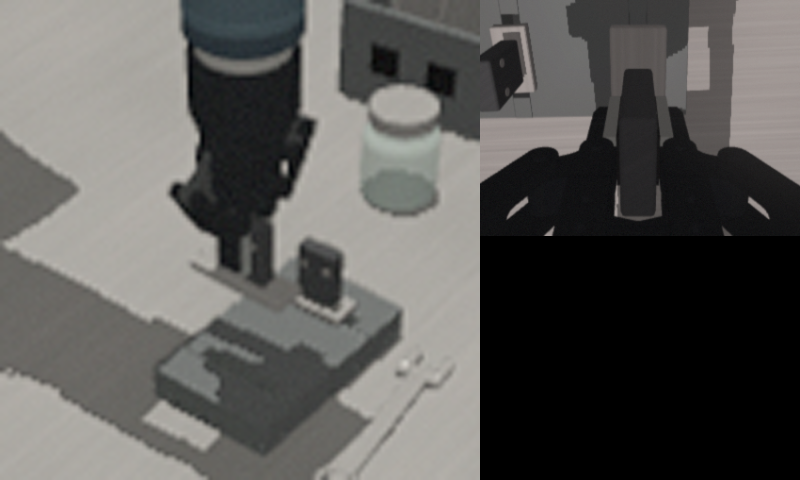

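The spanner is gripped level and lifted clear of the stand. I'm carrying it over the pump and turning to the hole yaw of -0.20.

```bash

python3 -m inch '[{"travel":[6,25,0],"twist":0},{"travel":[15,60,0],"twist":0},{"travel":[25,100,0],"twist":0},{"travel":[34,139,0],"twist":0},{"travel":[43,178,0],"twist":0}]' 255
python3 -m inch '[{"travel":[9,38,0],"twist":0.05},{"travel":[18,76,0],"twist":0.1},{"travel":[27,110,0],"twist":0.153},{"travel":[34,140,0],"twist":0.153},{"travel":[34,140,0],"twist":0.153}]' 255
python3 -m inch '[{"travel":[0,0,10],"twist":0},{"travel":[0,0,20],"twist":0},{"travel":[0,0,25],"twist":0},{"travel":[0,0,25],"twist":0},{"travel":[0,0,25],"twist":0}]' 255
python3 - <<'E'
from h import *
snap('wrist','w4'); o=ctrl.get_obs();print(o['eef_pos'],o['eef_rot'],o['wrist_force'],o['q'])
i=cv2.convertScaleAbs(cv2.imread('pics/w4.png'),alpha=1.6); cv2.imwrite('pics/w4b.png',i)
crop('w4b',220,90,420,290,3,'c6')
E
```

```text
time_s: 4.98
eef_pos: [0.5301, -0.0621, 0.1473]
eef_rot: [-0.001, 1.0, -0.023, -0.002]
wrist_force: [1.7, -0.0, -3.4]
opening: 0.161
time_s: 5.4
eef_pos: [0.5584, -0.208, 0.1475]
eef_rot: [0.001, 0.995, -0.102, -0.001]
wrist_force: [-0.7, 0.6, -1.0]
opening: 0.154
time_s: 5.82
eef_pos: [0.5581, -0.2008, 0.123]
eef_rot: [-0.001, 0.995, -0.099, -0.001]
wrist_force: [0.2, 0.3, -2.3]
opening: 0.159
[ 0.55871349 -0.20132491  0.12389422] [-2.18145536e-04  9.95064295e-01 -9.92312653e-02 -3.96516588e-04] [ 0.18577345  0.65492103 -2.64243443] [-5.45561164e-01  3.62201888e-01  1.65530553e+00  5.69453494e-05
  1.12498890e+00  1.22400029e+00]
```

View pics/c6.png

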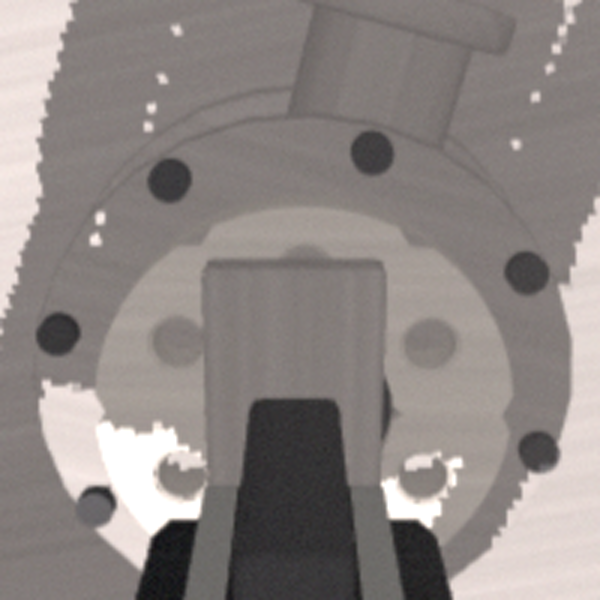

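The view shows four free holes at crop (178,342), (430,343), (184,474) and (423,475). A fifth hole peeks out ahead of the bar at about (307,250), and the bar's front corners are at (204,264) and (384,264).

```bash
python3 - <<'E'
from h import *
o=ctrl.get_obs(); T=o['eef_pos'][2]
g=lambda u,v,z:ray('w4',220+(u-1)/3,90+(v-1)/3,z)
H=np.array([g(*p,.058)[:2] for p in((178,342),(430,343),(423,475),(184,474))])
c=H.mean(0); print('ring c',c, 'sides',[np.hypot(*(H[i]-H[(i+1)%4])) for i in range(4)])
d=H[0]+H[1]-H[2]-H[3]; e=H[0]+H[3]-H[1]-H[2]
print('yaw', np.arctan2(d[1],d[0]), np.arctan2(-e[0],e[1]))
zb=T-.0349+.008
B=np.array([g(*p,zb)[:2] for p in((204,264),(384,264))]);m=B.mean(0)
w=B[0]-B[1];print('bar w',np.hypot(*w),'yaw',np.arctan2(-w[0],w[1]))
y=np.arctan2(-w[0],w[1]);
print('spanner c',m-.042*np.array([np.cos(y),np.sin(y)]),'tcp',o['eef_pos'])
E
```

```text
ring c [ 0.55986827 -0.20252113] sides [np.float64(0.048671355433037626), np.float64(0.02813402363095416), np.float64(0.048203141356925674), np.float64(0.02811777220567499)]
yaw -0.1985534643476238 -0.20239943669557942
bar w 0.026942066972550822 yaw -0.1980500532499149
spanner c [ 0.55805663 -0.20018909] tcp [ 0.55871349 -0.20132491  0.12389422]
```

```bash

python3 -m inch '[{"travel":[2.2,1.9,5],"twist":0},{"travel":[2.2,1.9,10],"twist":0},{"travel":[2.2,1.9,15],"twist":0},{"travel":[2.2,1.9,15],"twist":0},{"travel":[2.2,1.9,15],"twist":0}]' 255
python3 -m inch '[{"travel":[0,0,0],"twist":0},{"travel":[0,0,0],"twist":0},{"travel":[0,0,1],"twist":0},{"travel":[0,0,2],"twist":0},{"travel":[0,0,2],"twist":0}]' 255
python3 - <<'E'
from h import *
o=ctrl.get_obs();print(o['eef_pos'],o['eef_rot'],o['wrist_force'],o['torque'])
snap('wrist','w5')
i=cv2.convertScaleAbs(cv2.imread('pics/w5.png'),alpha=1.6); cv2.imwrite('pics/w5b.png',i)
crop('w5b',220,90,420,290,3,'c7')
E
```

```text
time_s: 6.28
eef_pos: [0.5602, -0.2046, 0.1087]
eef_rot: [-0.0, 0.995, -0.1, -0.001]
wrist_force: [0.3, -0.3, -2.6]
opening: 0.152
time_s: 6.7
eef_pos: [0.5605, -0.2047, 0.1071]
eef_rot: [-0.0, 0.995, -0.1, -0.0]
wrist_force: [0.4, 0.5, -2.7]
opening: 0.157
[ 0.5605263  -0.20471661  0.10714758] [-5.04335217e-05  9.94992958e-01 -9.99450038e-02 -8.72719950e-05] [ 0.41798268  0.45426812 -2.68320069] [-0.07710859  0.02789154 -0.00941831]
```

View pics/c7.png

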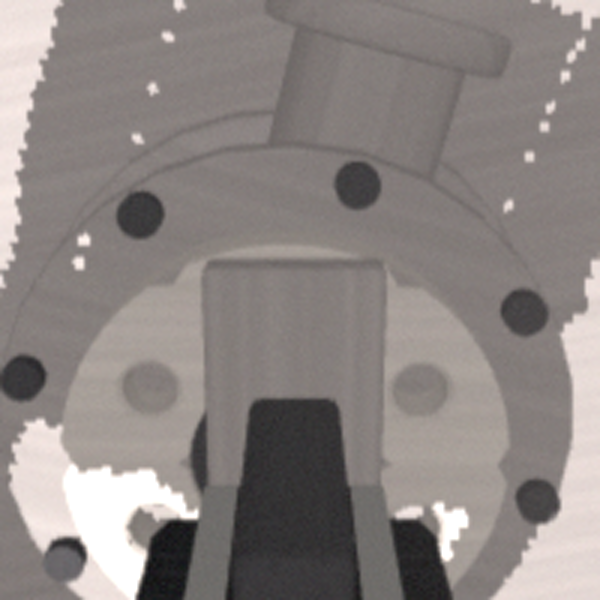

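```bash
python3 - <<'E'
from h import *
o=ctrl.get_obs(); T=o['eef_pos'][2]
g=lambda u,v,z:ray('w5',220+(u-1)/3,90+(v-1)/3,z)
a,b=g(150,387,.058)[:2],g(420,389,.058)[:2]
w=a-b; y=np.arctan2(-w[0],w[1]); X=np.array([np.cos(y),np.sin(y)]);Y=np.array([np.sin(y),-np.cos(y)])
rc=(a+b)/2-.014*X; print('ring',rc,np.hypot(*w),y)
for dz in(0,-.004):
  zb=T-.0349+.008+dz
  B=np.array([g(*p,zb)[:2] for p in((204,264),(384,264))]);sc=B.mean(0)-.042*X
  print('spanner',sc,'need tool mm',[(rc-sc)@X*1e3,(rc-sc)@Y*1e3], 'tcp-need',[(rc-o['eef_pos'][:2])@X*1e3,(rc-o['eef_pos'][:2])@Y*1e3])
E
```

```text
ring [ 0.55998028 -0.20233047] 0.048507046384822054 -0.20796920638987118
spanner [ 0.56035444 -0.20378841] need tool mm [np.float64(-0.6671219140639739), np.float64(-1.3492614681661699)] tcp-need [np.float64(-1.0593071276683497), np.float64(-2.2466763536284025)]
spanner [ 0.55934992 -0.203589  ] need tool mm [np.float64(0.356923931204382), np.float64(-1.361562674249137)] tcp-need [np.float64(-1.0593071276683497), np.float64(-2.2466763536284025)]
```

```bash

python3 -m inch '[{"travel":[-0.3,-1.4,0],"twist":0},{"travel":[-0.3,-1.4,0],"twist":0},{"travel":[-0.3,-1.4,1],"twist":0},{"travel":[-0.3,-1.4,2],"twist":0},{"travel":[-0.3,-1.4,2],"twist":0}]' 255
python3 -m inch '[{"travel":[0,0,1],"twist":0},{"travel":[0,0,1.5],"twist":0},{"travel":[0,0,2],"twist":0},{"travel":[0,0,2.5],"twist":0},{"travel":[0,0,2.5],"twist":0}]' 255
```

```text
time_s: 7.17
eef_pos: [0.5605, -0.2033, 0.105]
eef_rot: [-0.0, 0.995, -0.1, -0.0]
wrist_force: [-0.8, 0.3, -3.3]
opening: 0.156
time_s: 7.58
eef_pos: [0.5606, -0.2033, 0.1026]
eef_rot: [-0.0, 0.995, -0.1, -0.0]
wrist_force: [-0.9, -0.6, -3.5]
opening: 0.153
```

```bash

python3 -m inch '[{"travel":[0,0,0.5],"twist":0},{"travel":[0,0,1],"twist":0},{"travel":[0,0,1.5],"twist":0},{"travel":[0,0,2],"twist":0},{"travel":[0,0,2],"twist":0}]' 255
python3 - <<'E'
from h import *
o=ctrl.get_obs();print(o['eef_pos'],o['wrist_force'],o['torque'])
E
```

```text
time_s: 8.0
eef_pos: [0.5605, -0.2033, 0.1006]
eef_rot: [-0.0, 0.995, -0.1, -0.0]
wrist_force: [-0.9, 0.3, -2.9]
opening: 0.157
[ 0.56053318 -0.20330241  0.10064261] [-0.87876372  0.32436246 -2.93161662] [ 0.07091106 -0.01445773 -0.0183008 ]
```

In the holes about 3.4 mm with no contact. Continuing down.

```bash

python3 -m inch '[{"travel":[0,0,0.6],"twist":0},{"travel":[0,0,1.2],"twist":0},{"travel":[0,0,1.8],"twist":0},{"travel":[0,0,2.5],"twist":0},{"travel":[0,0,2.5],"twist":0}]' 255
python3 -m inch '[{"travel":[0,0,0.6],"twist":0},{"travel":[0,0,1.2],"twist":0},{"travel":[0,0,1.8],"twist":0},{"travel":[0,0,2],"twist":0},{"travel":[0,0,2],"twist":0}]' 255
python3 - <<'E'
from h import *
o=ctrl.get_obs();print(o['eef_pos'],o['wrist_force'],o['torque'])
E
```

```text
time_s: 8.42
eef_pos: [0.5605, -0.2033, 0.0981]
eef_rot: [-0.0, 0.995, -0.1, -0.0]
wrist_force: [-0.3, -0.7, -2.3]
opening: 0.155
time_s: 8.83
eef_pos: [0.5605, -0.2033, 0.0962]
eef_rot: [-0.0, 0.995, -0.1, -0.0]
wrist_force: [0.5, 0.5, -3.2]
opening: 0.156
[ 0.56054205 -0.20332219  0.09618491] [ 0.54484483  0.46721645 -3.21137504] [-0.01469765 -0.00873841 -0.00877132]
```

```bash

python3 -m inch '[{"travel":[0,0,0.5],"twist":0},{"travel":[0,0,1],"twist":0},{"travel":[0,0,1.5],"twist":0},{"travel":[0,0,2],"twist":0},{"travel":[0,0,2],"twist":0}]' 255
python3 -m inch '[{"travel":[0,0,0.4],"twist":0},{"travel":[0,0,0.8],"twist":0},{"travel":[0,0,1.2],"twist":0},{"travel":[0,0,1.2],"twist":0},{"travel":[0,0,1.2],"twist":0}]' 255
python3 - <<'E'
from h import *
o=ctrl.get_obs();print(o['eef_pos'],o['wrist_force'],o['torque'])
E
```

```text
time_s: 9.25
eef_pos: [0.5606, -0.2033, 0.0941]
eef_rot: [-0.0, 0.995, -0.1, -0.0]
wrist_force: [-0.0, 0.7, -2.6]
opening: 0.157
time_s: 9.67
eef_pos: [0.5606, -0.2034, 0.0931]
eef_rot: [-0.0, 0.995, -0.1, -0.0]
wrist_force: [0.1, -0.3, -1.6]
opening: 0.156
[ 0.56061363 -0.20335165  0.09307376] [ 0.07303983 -0.34088296 -1.61878122] [-0.05191124 -0.01753684 -0.01191859]
```

Seated: a slight upward load appears at z = 0.0931, as expected. Now turning clockwise gently.

```bash

python3 -m inch '[{"travel":[0,0,0],"twist":0.03},{"travel":[0,0,0],"twist":0.06},{"travel":[0,0,0],"twist":0.09},{"travel":[0,0,0],"twist":0.12},{"travel":[0,0,0],"twist":0.12}]' 255
python3 - <<'E'
from h import *
o=ctrl.get_obs();print(o['eef_pos'],o['wrist_force'],o['torque'])
E
```

```text
time_s: 10.08
eef_pos: [0.5607, -0.2032, 0.0931]
eef_rot: [-0.0, 0.987, -0.16, 0.0]
wrist_force: [-0.0, 0.5, -2.7]
opening: 0.16
[ 0.56067717 -0.20318577  0.09310539] [-0.02665085  0.52959842 -2.68370037] [ 0.09602955 -0.12386357  0.21172108]
```

```bash

python3 -m inch '[{"travel":[0,0,0],"twist":0.03},{"travel":[0,0,0],"twist":0.06},{"travel":[0,0,0],"twist":0.09},{"travel":[0,0,0],"twist":0.12},{"travel":[0,0,0],"twist":0.15}]' 255
python3 - <<'E'
from h import *
o=ctrl.get_obs();print(o['eef_pos'],o['wrist_force'],o['torque'])
E
```

```text
time_s: 10.5
eef_pos: [0.5606, -0.2033, 0.0931]
eef_rot: [0.0, 0.973, -0.233, -0.0]
wrist_force: [0.7, 0.4, -2.7]
opening: 0.155
[ 0.5606423  -0.20332224  0.09309624] [ 0.6793951   0.37561642 -2.72860434] [-0.02976782 -0.02548178  0.29782648]
```

Ring friction shows as 0.3 N m, with no side load. Continuing.

```bash

python3 -m inch '[{"travel":[0,0,0],"twist":0.03},{"travel":[0,0,0],"twist":0.06},{"travel":[0,0,0],"twist":0.09},{"travel":[0,0,0],"twist":0.12},{"travel":[0,0,0],"twist":0.12}]' 255
python3 - <<'E'
from h import *
o=ctrl.get_obs();print(o['eef_pos'],o['wrist_force'],o['torque'])
E
python3 -m inch '[{"travel":[0,0,0],"twist":0.03},{"travel":[0,0,0],"twist":0.06},{"travel":[0,0,0],"twist":0.09},{"travel":[0,0,0],"twist":0.12},{"travel":[0,0,0],"twist":0.12}]' 255
python3 - <<'E'
from h import *
o=ctrl.get_obs();print(o['eef_pos'],o['wrist_force'],o['torque'])
E
```

```text
time_s: 10.92
eef_pos: [0.5606, -0.2034, 0.0931]
eef_rot: [0.0, 0.957, -0.291, 0.0]
wrist_force: [0.2, -0.6, -2.8]
opening: 0.158
[ 0.56059377 -0.20339982  0.09311601] [ 0.21911432 -0.62249253 -2.76805473] [-0.02641183  0.01120434  0.16359222]
time_s: 11.33
eef_pos: [0.5605, -0.2035, 0.0931]
eef_rot: [0.0, 0.938, -0.347, -0.0]
wrist_force: [-1.1, -0.2, -2.4]
opening: 0.158
[ 0.56054434 -0.20349362  0.09309936] [-1.09813044 -0.16522546 -2.40731773] [-0.07836995  0.04137781  0.18120587]
```

```bash

python3 -m inch '[{"travel":[0,0,0],"twist":0.03},{"travel":[0,0,0],"twist":0.06},{"travel":[0,0,0],"twist":0.08},{"travel":[0,0,0],"twist":0.1},{"travel":[0,0,0],"twist":0.1}]' 255
python3 - <<'E'
from h import *
o=ctrl.get_obs();print(o['eef_pos'],o['eef_rot'],o['wrist_force'],o['torque'])
E
```

```text
time_s: 11.75
eef_pos: [0.5605, -0.2035, 0.0931]
eef_rot: [0.0, 0.919, -0.394, -0.0]
wrist_force: [-0.2, -1.8, -2.6]
opening: 0.156
[ 0.56050095 -0.20352127  0.09310065] [ 1.67246753e-04  9.19054633e-01 -3.94130119e-01 -4.69358451e-05] [-0.24855435 -1.76637618 -2.58250457] [-0.20399434  0.2182789   0.17567534]
```

```bash
cat > t.py <<'E'
from h import *
o=ctrl.get_obs();q=o['eef_rot'];print('yaw',round(2*np.arctan2(q[2],q[1]),4),o['eef_pos'].round(4),o['wrist_force'].round(1),o['torque'].round(2))
E
python3 -m inch '[{"travel":[0,0,0],"twist":0.015},{"travel":[0,0,0],"twist":0.03},{"travel":[0,0,0],"twist":0.045},{"travel":[0,0,0],"twist":0.06},{"travel":[0,0,0],"twist":0.06}]' 255
python3 t.py
```

```text
time_s: 12.17
eef_pos: [0.5605, -0.2035, 0.0931]
eef_rot: [0.0, 0.907, -0.422, -0.0]
wrist_force: [-1.1, -1.6, -2.0]
opening: 0.159
yaw -0.8713 [ 0.5605 -0.2035  0.0931] [-1.1 -1.6 -2. ] [-0.47  0.36  0.22]
```

```bash

python3 -m inch '[{"travel":[0,0,0],"twist":0.01},{"travel":[0,0,0],"twist":0.02},{"travel":[0,0,0],"twist":0.03},{"travel":[0,0,0],"twist":0.04},{"travel":[0,0,0],"twist":0.04}]' 255
python3 t.py
```

```text
time_s: 12.58
eef_pos: [0.5605, -0.2035, 0.0931]
eef_rot: [0.0, 0.898, -0.44, -0.0]
wrist_force: [-2.9, -3.7, -3.3]
opening: 0.157
yaw -0.911 [ 0.5605 -0.2035  0.0931] [-2.9 -3.7 -3.3] [-0.69  0.53  0.24]
```

A side load of about 4.6 N is building along tool +y. I'll shift 0.4 mm that way to relieve it while turning on.

```bash

python3 -m inch '[{"travel":[0,0.4,0],"twist":0},{"travel":[0,0.4,0],"twist":0.01},{"travel":[0,0.4,0],"twist":0.02},{"travel":[0,0.4,0],"twist":0.03},{"travel":[0,0.4,0],"twist":0.03}]' 255
python3 t.py
```

```text
time_s: 13.0
eef_pos: [0.5604, -0.2036, 0.0931]
eef_rot: [-0.0, 0.891, -0.453, 0.0]
wrist_force: [-1.1, -2.4, -1.8]
opening: 0.156
yaw -0.941 [ 0.5604 -0.2036  0.0931] [-1.1 -2.4 -1.8] [-0.48  0.19  0.21]
```

```bash

python3 -m inch '[{"travel":[0,0.1,0],"twist":0.01},{"travel":[0,0.1,0],"twist":0.02},{"travel":[0,0.1,0],"twist":0.03},{"travel":[0,0.1,0],"twist":0.03},{"travel":[0,0.1,0],"twist":0.03}]' 255
python3 t.py
```

```text
time_s: 13.42
eef_pos: [0.5603, -0.2036, 0.0931]
eef_rot: [-0.0, 0.885, -0.466, 0.0]
wrist_force: [-0.8, -2.2, -3.4]
opening: 0.158
yaw -0.9703 [ 0.5603 -0.2036  0.0931] [-0.8 -2.2 -3.4] [-0.44  0.02  0.24]
```

```bash

python3 -m inch '[{"travel":[0,0.1,0],"twist":0.01},{"travel":[0,0.1,0],"twist":0.02},{"travel":[0,0.1,0],"twist":0.03},{"travel":[0,0.1,0],"twist":0.03},{"travel":[0,0.1,0],"twist":0.03}]' 255
python3 t.py
```

```text
time_s: 13.83
eef_pos: [0.5603, -0.2036, 0.0931]
eef_rot: [-0.0, 0.878, -0.48, 0.0]
wrist_force: [0.8, -1.9, -3.6]
opening: 0.155
yaw -1.0003 [ 0.5603 -0.2036  0.0931] [ 0.8 -1.9 -3.6] [-0.33 -0.14  0.21]
```

```bash

python3 -m inch '[{"travel":[0,0.1,0],"twist":0.01},{"travel":[0,0.1,0],"twist":0.02},{"travel":[0,0.1,0],"twist":0.025},{"travel":[0,0.1,0],"twist":0.025},{"travel":[0,0.1,0],"twist":0.025}]' 255
python3 t.py
```

```text
time_s: 14.25
eef_pos: [0.5602, -0.2037, 0.0931]
eef_rot: [-0.0, 0.871, -0.49, 0.0]
wrist_force: [0.7, -1.2, -3.8]
opening: 0.156
yaw -1.0252 [ 0.5602 -0.2037  0.0931] [ 0.7 -1.2 -3.8] [-0.17 -0.34  0.26]
```

```bash

python3 -m inch '[{"travel":[0,0,0],"twist":0.01},{"travel":[0,0,0],"twist":0.02},{"travel":[0,0,0],"twist":0.025},{"travel":[0,0,0],"twist":0.025},{"travel":[0,0,0],"twist":0.025}]' 255
python3 t.py
```

```text
time_s: 14.67
eef_pos: [0.5602, -0.2037, 0.0931]
eef_rot: [-0.0, 0.865, -0.501, 0.0]
wrist_force: [2.1, -1.9, -3.3]
opening: 0.158
yaw -1.0503 [ 0.5602 -0.2037  0.0931] [ 2.1 -1.9 -3.3] [-0.15 -0.41  0.21]
```

```bash

python3 -m inch '[{"travel":[0,0,0],"twist":0.01},{"travel":[0,0,0],"twist":0.02},{"travel":[0,0,0],"twist":0.025},{"travel":[0,0,0],"twist":0.025},{"travel":[0,0,0],"twist":0.025}]' 255
python3 t.py
```

```text
time_s: 15.08
eef_pos: [0.5601, -0.2038, 0.0932]
eef_rot: [-0.0, 0.859, -0.512, 0.0]
wrist_force: [2.9, -0.7, -3.9]
opening: 0.16
yaw -1.0752 [ 0.5601 -0.2038  0.0932] [ 2.9 -0.7 -3.9] [-0.09 -0.48  0.2 ]
```

The spanner has turned 0.875 rad with no clear stop yet, so I'll check where the ring and bar actually stand.

```bash
python3 - <<'E'
from h import *
snap('wrist','w6')
i=cv2.convertScaleAbs(cv2.imread('pics/w6.png'),alpha=1.6); cv2.imwrite('pics/w6b.png',i)
crop('w6b',210,90,430,310,2.7,'c8')
E
```

```text
(no output)
```

View pics/c8.png

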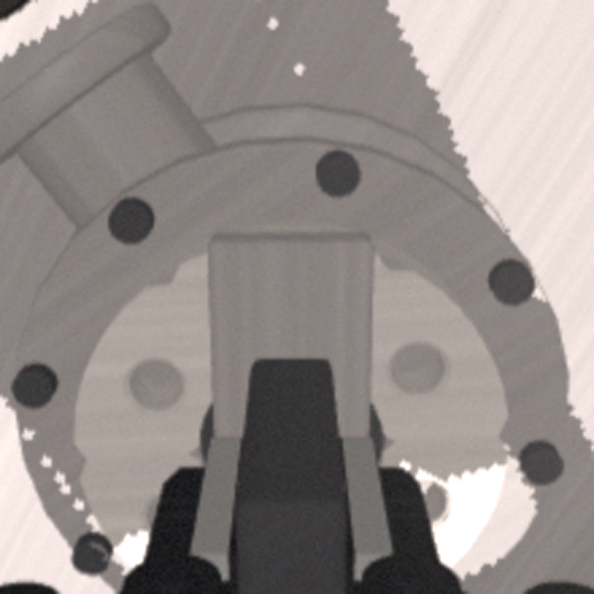

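```bash
python3 - <<'E'
from h import *
g=lambda u,v,z:ray('w6',210+(u-.85)/2.7,90+(v-.85)/2.7,z)[:2]
a,b=g(157,385,.058),g(417,368,.058); w=a-b; y=np.arctan2(-w[0],w[1]); X=np.array([np.cos(y),np.sin(y)])
print('ring yaw',y,np.hypot(*w),'c',(a+b)/2-.014*X)
a,b=g(209,239,.0662),g(372,239,.0662); w=a-b; yb=np.arctan2(-w[0],w[1]);print('bar yaw',yb,np.hypot(*w),'c',(a+b)/2-.042*np.array([np.cos(yb),np.sin(yb)]))
E
python3 t.py
```

```text
ring yaw -1.0042257345638843 0.048306752669860405 c [ 0.55966087 -0.20230695]
bar yaw -1.0747987344916923 0.02730012865504272 c [ 0.56004078 -0.20247493]
yaw -1.0751 [ 0.5601 -0.2037  0.0931] [ 2.7 -0.7 -3.9] [-0.11 -0.51  0.27]
```

The ring itself has turned 0.80 rad, and the bar leads it by 0.07 rad of hole clearance. It may still be short of the stop, so I'll keep on in small steps watching the torque.

```bash

python3 -m inch '[{"travel":[0,0,0],"twist":0.005},{"travel":[0,0,0],"twist":0.01},{"travel":[0,0,0],"twist":0.015},{"travel":[0,0,0],"twist":0.015},{"travel":[0,0,0],"twist":0.015}]' 255
python3 t.py
```

```text
time_s: 15.55
eef_pos: [0.5601, -0.2037, 0.0931]
eef_rot: [0.0, 0.855, -0.518, 0.0]
wrist_force: [2.4, -0.0, -2.2]
opening: 0.157
yaw -1.0898 [ 0.5601 -0.2037  0.0931] [ 2.4 -0.  -2.2] [-0.08 -0.58  0.64]
```

```bash

python3 -m inch '[{"travel":[0,0,0],"twist":0.005},{"travel":[0,0,0],"twist":0.01},{"travel":[0,0,0],"twist":0.015},{"travel":[0,0,0],"twist":0.015},{"travel":[0,0,0],"twist":0.015}]' 255
python3 t.py
```

```text
time_s: 15.97
eef_pos: [0.5601, -0.2038, 0.0931]
eef_rot: [0.0, 0.851, -0.525, 0.0]
wrist_force: [2.7, -0.8, -3.0]
opening: 0.161
yaw -1.1049 [ 0.5601 -0.2038  0.0931] [ 2.7 -0.8 -3. ] [-0.13 -0.56  0.99]
```

Torque rose from 0.2 to 0.64 to 0.99 N m over two small steps, so that is the stop. I'll back off into the clearance and lift gently.

```bash

python3 -m inch '[{"travel":[0,0,0],"twist":-0.02},{"travel":[0,0,0],"twist":-0.04},{"travel":[0,0,0],"twist":-0.06},{"travel":[0,0,0],"twist":-0.075},{"travel":[0,0,0],"twist":-0.075}]' 255
python3 t.py
python3 -m inch '[{"travel":[0,0,-1],"twist":0},{"travel":[0,0,-2],"twist":0},{"travel":[0,0,-3],"twist":0},{"travel":[0,0,-4],"twist":0},{"travel":[0,0,-4],"twist":0}]' 255
python3 t.py
```

```text
time_s: 16.38
eef_pos: [0.5595, -0.2038, 0.093]
eef_rot: [0.0, 0.87, -0.492, -0.001]
wrist_force: [0.1, 0.0, -0.4]
opening: 0.155
yaw -1.0297 [ 0.5595 -0.2038  0.093 ] [ 0.1  0.  -0.4] [-0.07  0.04 -0.04]
time_s: 16.8
eef_pos: [0.5602, -0.2038, 0.0973]
eef_rot: [-0.0, 0.87, -0.493, 0.0]
wrist_force: [0.2, -0.1, -2.5]
opening: 0.157
yaw -1.0303 [ 0.5602 -0.2038  0.0973] [ 0.2 -0.1 -2.5] [-0.    0.02  0.04]
```

```bash

python3 -m inch '[{"travel":[0,0,-4],"twist":0},{"travel":[0,0,-12],"twist":0},{"travel":[0,0,-30],"twist":0},{"travel":[0,0,-55],"twist":0},{"travel":[0,0,-55],"twist":0}]' 255
python3 -m inch '[{"travel":[-25,-9,0],"twist":-0.1},{"travel":[-60,-22,0],"twist":-0.2},{"travel":[-95,-34,0],"twist":-0.3},{"travel":[-130,-47,0],"twist":-0.4},{"travel":[-165,-60,0],"twist":-0.5}]' 255
python3 t.py
```

```text
time_s: 17.22
eef_pos: [0.5629, -0.2053, 0.1579]
eef_rot: [0.0, 0.87, -0.493, 0.004]
wrist_force: [1.9, -1.4, -1.5]
opening: 0.157
time_s: 17.63
eef_pos: [0.5259, -0.03, 0.1519]
eef_rot: [-0.0, 0.966, -0.26, 0.0]
wrist_force: [0.4, 0.1, -2.5]
opening: 0.163
yaw -0.5261 [ 0.5259 -0.03    0.1519] [ 0.4  0.1 -2.5] [ 0.09 -0.07 -0.01]
```

```bash

python3 -m inch '[{"travel":[-25,-29,0],"twist":-0.11},{"travel":[-50,-57,0],"twist":-0.22},{"travel":[-75,-86,0],"twist":-0.34},{"travel":[-101,-115,0],"twist":-0.45},{"travel":[-101,-115,0],"twist":-0.483}]' 255
python3 -m inch '[{"travel":[0,0,0],"twist":0},{"travel":[0,0,0],"twist":0},{"travel":[0,0,0],"twist":0},{"travel":[0,0,0],"twist":0},{"travel":[0,0,0],"twist":0}]' 255
python3 t.py
```

```text
time_s: 18.05
eef_pos: [0.4953, 0.1249, 0.1518]
eef_rot: [-0.001, 1.0, -0.018, -0.001]
wrist_force: [-0.9, 0.1, -2.0]
opening: 0.156
time_s: 18.47
eef_pos: [0.498, 0.1177, 0.1521]
eef_rot: [0.0, 1.0, -0.025, 0.0]
wrist_force: [-0.0, -0.1, -3.4]
opening: 0.157
yaw -0.0498 [0.498  0.1177 0.1521] [-0.  -0.1 -3.4] [-0.    0.01 -0.  ]
```

```bash

python3 -m inch '[{"travel":[-0.6,-1.2,15],"twist":0},{"travel":[-0.6,-1.2,35],"twist":0},{"travel":[-0.6,-1.2,55],"twist":0},{"travel":[-0.6,-1.2,68],"twist":0},{"travel":[-0.6,-1.2,68],"twist":0}]' 255
python3 -m inch '[{"travel":[0,0,0],"twist":0},{"travel":[0,0,0],"twist":0},{"travel":[0,0,2],"twist":0},{"travel":[0,0,4],"twist":0},{"travel":[0,0,4],"twist":0}]' 255
python3 -m inch '[{"travel":[0,0,2],"twist":0},{"travel":[0,0,4],"twist":0},{"travel":[0,0,6],"twist":0},{"travel":[0,0,8],"twist":0},{"travel":[0,0,8],"twist":0}]' 255
python3 t.py
```

```text
time_s: 18.88
eef_pos: [0.4949, 0.1192, 0.0812]
eef_rot: [0.0, 1.0, -0.025, -0.003]
wrist_force: [-0.9, -0.3, -3.4]
opening: 0.16
time_s: 19.3
eef_pos: [0.4974, 0.1201, 0.0805]
eef_rot: [-0.0, 1.0, -0.024, 0.0]
wrist_force: [-0.4, 0.3, -2.8]
opening: 0.156
time_s: 19.72
eef_pos: [0.4967, 0.1201, 0.0715]
eef_rot: [0.0, 1.0, -0.024, -0.0]
wrist_force: [-0.7, -0.4, -3.1]
opening: 0.155
yaw -0.0471 [0.4967 0.1201 0.0715] [-0.7 -0.4 -3.1] [-0.    0.05  0.01]
```

```bash

python3 -m inch '[{"travel":[0,1,2],"twist":0},{"travel":[0,1,3.5],"twist":0},{"travel":[0,1,5],"twist":0},{"travel":[0,1,5.5],"twist":0},{"travel":[0,1,5.5],"twist":0}]' 255
python3 t.py
python3 -m inch '[{"travel":[0,0,0.4],"twist":0},{"travel":[0,0,0.8],"twist":0},{"travel":[0,0,1],"twist":0},{"travel":[0,0,1],"twist":0},{"travel":[0,0,1],"twist":0}]' 255
python3 t.py
```

```text
time_s: 20.13
eef_pos: [0.4969, 0.1191, 0.0664]
eef_rot: [-0.0, 1.0, -0.024, -0.0]
wrist_force: [0.1, 0.3, -1.8]
opening: 0.156
yaw -0.0472 [0.4969 0.1191 0.0664] [ 0.1  0.3 -1.8] [ 0.   -0.02  0.01]
time_s: 20.55
eef_pos: [0.497, 0.1191, 0.0656]
eef_rot: [0.0, 1.0, -0.024, 0.0]
wrist_force: [-0.8, 0.1, -2.4]
opening: 0.157
yaw -0.0472 [0.497  0.1191 0.0656] [-0.8  0.1 -2.4] [-0.01  0.02 -0.07]
```

One more small step to feel the stand's top, then release and check.

```bash

python3 -m inch '[{"travel":[0,0,0.4],"twist":0},{"travel":[0,0,0.8],"twist":0},{"travel":[0,0,0.8],"twist":0},{"travel":[0,0,0.8],"twist":0},{"travel":[0,0,0.8],"twist":0}]' 255
python3 t.py
```

```text
time_s: 20.97
eef_pos: [0.4971, 0.1191, 0.065]
eef_rot: [0.0, 1.0, -0.024, 0.0]
wrist_force: [-1.4, -0.5, 0.9]
opening: 0.157
yaw -0.0471 [0.4971 0.1191 0.065 ] [-1.4 -0.5  0.9] [0.02 0.1  0.02]
```

```bash

python3 -m inch '[{"travel":[0,0,0],"twist":0},{"travel":[0,0,0],"twist":0},{"travel":[0,0,0],"twist":0},{"travel":[0,0,0],"twist":0},{"travel":[0,0,0],"twist":0}]' 0
python3 -m inch '[{"travel":[0,0,0],"twist":0},{"travel":[0,0,0],"twist":0},{"travel":[0,0,0],"twist":0},{"travel":[0,0,0],"twist":0},{"travel":[0,0,-2],"twist":0}]' 0
python3 -m inch '[{"travel":[0,0,-15],"twist":0},{"travel":[0,0,-45],"twist":0},{"travel":[0,0,-80],"twist":0},{"travel":[0,0,-115],"twist":0},{"travel":[0,0,-150],"twist":0}]' 0
python3 -m inch '[{"travel":[30,10,-20],"twist":0},{"travel":[56,15,-33],"twist":0},{"travel":[56,15,-33],"twist":0},{"travel":[56,15,-33],"twist":0},{"travel":[56,15,-33],"twist":0}]' 0
python3 - <<'E'
from h import *
snap('wrist','w7'); snap('top','top1')
i=cv2.convertScaleAbs(cv2.imread('pics/w7.png'),alpha=1.6); cv2.imwrite('pics/w7b.png',i)
crop('w7b',165,160,350,280,4.3,'c9')
E
python3 t.py
```

```text
time_s: 21.38
eef_pos: [0.4971, 0.1191, 0.0649]
eef_rot: [-0.0, 1.0, -0.024, 0.0]
wrist_force: [0.2, -0.4, 1.2]
opening: 0.854
time_s: 21.8
eef_pos: [0.4967, 0.1191, 0.0665]
eef_rot: [0.0, 1.0, -0.024, -0.0]
wrist_force: [-0.1, -0.3, 0.3]
opening: 1.0
time_s: 22.22
eef_pos: [0.4966, 0.1191, 0.2184]
eef_rot: [-0.0, 1.0, -0.024, -0.0]
wrist_force: [1.0, -0.2, 0.7]
opening: 1.001
time_s: 22.63
eef_pos: [0.5512, 0.1016, 0.2488]
eef_rot: [-0.0, 1.0, -0.024, -0.001]
wrist_force: [-1.6, -0.3, -0.2]
opening: 0.999
yaw -0.0468 [0.5507 0.1018 0.2484] [-0.1  0.1 -1.1] [-0.08 -0.04 -0.  ]
```

View pics/c9.png

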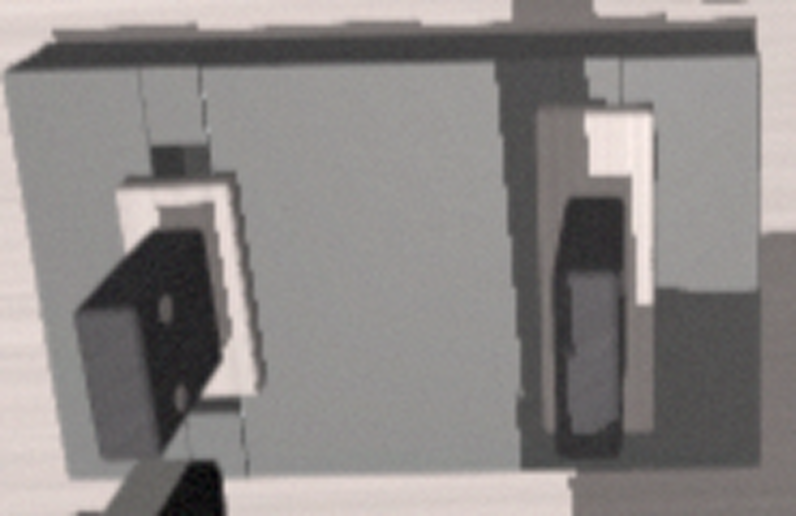

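The spanner is back upright with its bar flat on the stand, about 1–2 mm from where it started, and the small one hasn't moved. One last view for the ring angle.

```bash
python3 - <<'E'
from h import *
a=cv2.imread('pics/w7.png'); crop('top1',360,175,420,235,8,'c10')
P=lambda u,v,z:ray('w7',165+(u-1.6)/4.3,160+(v-1.6)/4.3,z)[:2]
print(np.mean([P(u,v,.038) for u,v in((538,110),(653,108),(653,433),(541,432))],0),'was .4965 .118')
E
```

```text
[0.49630785 0.11956012] was .4965 .118
```

View pics/c10.png

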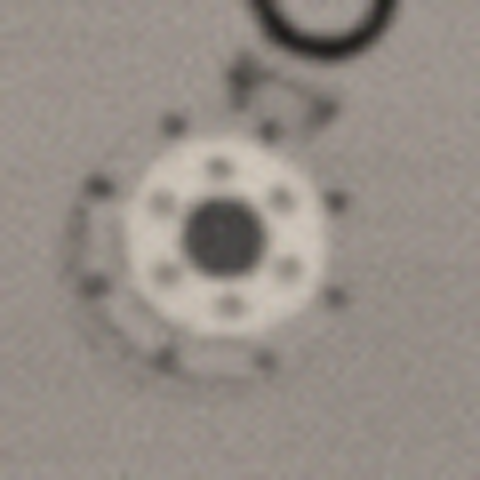

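```bash
python3 - <<'E'
from h import *
H=[(218,167),(282,199),(289,267),(230,304),(167,273),(163,203)]
c,p=hexfit('top1',[(360+(u-3.5)/8,175+(v-3.5)/8) for u,v in H])
print('turned',-.203-(p-np.pi/3))
E
python3 t.py; python3 -c "
from bench import ctrl
ctrl.hand_in()"
```

```text
centre [ 0.5601 -0.2032] r mm [28.  27.7 28.3 27.8 28.1 27.8] yaw mod60 0.039 resid deg [ 1.1 -0.4  0.3 -0.3  0.3 -1.1]
turned 0.8056421768617532
yaw -0.0468 [0.5507 0.1018 0.2484] [-0.1  0.1 -1.1] [-0.08 -0.04 -0.  ]
the job is handed in; nothing more can be done
```

I tightened the lock ring to its stop with the larger spanner, put the spanner back upright in its slot, and handed the job in after about 23 s of robot time. The hand-in gives no verdict.

- **Seating:** both prongs went about 11 mm down into a pair of opposite holes. The wrist felt only a few newtons on the way in.
- **Turning:** ring friction showed as about 0.2–0.3 N m. At the stop the torque rose to 0.64 and then 0.99 N m over two 0.015 rad steps, and I stopped there. Side load on the wrist stayed under 5 N.
- **Ring angle:** the last top-camera measurement has the ring turned about 0.81 rad from where it started. The wrist camera gave about 0.80 rad, just before the last small push onto the stop. The joint value itself can't be read. Because the ring starts at 0 or more, it should be at or above about 0.80. This is close to the 0.80 limit, and my measurement is only good to about 0.01–0.02 rad. The torque rise is the stronger sign that it reached the stop at 0.85.
- **Return:** the larger spanner is flat in its slot, about 1.6 mm from where it started. The small spanner looks unmoved, and I saw no contact with anything else. I only re-checked the spanners, the ring and part of the gasket in the last pictures, not the wrench, jar or brush.
- **At hand-in:** the gripper was open and clear at 0.25 m height.

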